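Zero a digital test gauge through the port in its back

TASK

The digital test gauge lies face up on its swivel. Gently roll it over until it rests back up against its stop, then take the straight-pin stylus from the tool stand, reach its pin through the round port in the gauge's rear cover and hold the recessed zero button fully down without forcing it. Finish like that, with the stylus still gripped and the button held down, and leave the other tools and loose parts where they are.

Things in the scene. Friction and masses are not known exactly. Their poses are not given: they have to be found in the camera images.
- gauge_stand: fixed. Origin on the bench below the gauge's centre, z up. The level swivel axis runs along the stand's y through the gauge's centre, 85 mm up. On the +y side: base (y 60 to 190, x +-65, 12 mm thick), pillar, 50 mm steel block (y 87 to 137, top at 110 mm), T-bar valve (to y 203, at axis height); stem and hex nut join block to gauge (y 37 to 75 mm). Nothing below the gauge or on its other sides
- gauge (a joint): roll of the gauge, rad: a black disc 80 mm across, 30 mm thick, centred on the axis, balanced. 0: flat, display up, at a stop; 3.14: flat, back up, at the other stop, rim top 100 mm high. Starts at 0 to 0.5. As it grows the edge on the stand's +x side goes down and under, the -x edge comes up and over. Stays where left; friction 0.12 N m (4 N at 30 mm from the axis)
- zero_port (a point): mouth centre of the 11 mm round port in the gauge's 54 mm square aluminium rear cover (5 mm thick, 1.5 mm proud of the back; hollow behind). Turns with the gauge: underneath when face up; when back up it faces up, 101.5 mm high, on the swivel axis, 10 mm from the gauge's centre on the side away from the stem. Its z axis points into the gauge, square to the cover
- zero_button (a joint): travel of the zero button, m: 0 out, 0.004 fully down. Flat white button 13 mm across, centred behind the port, its face 12 mm below the port's mouth, moves straight in; spring, 3 N to start, 4.2 N fully down
- stylus_grip (a point): centre of the stylus's handle, 37.5 mm above the tool stand's plate; z up along it. Slim plain aluminium handle 12 mm in diameter, 75 mm long, dark grip rings; straight steel pin 4 mm in diameter, 45 mm long; about 45 g. Hangs upright, pin down, in one of the stand's three wells, the handle standing on the plate, free all round
- stylus_tip (a point): rounded end of the stylus's pin, 82.5 mm from the centre of the handle, straight below it
- tool_stand: fixed stand: grey plate 170 (x) x 50 (y) mm on two end legs, top of the plate at 75 mm height, 14 mm thick, three 6.5 mm wells in a row along its x axis, 55 mm apart. Origin on the bench below the middle well. Which tool hangs in which well varies
- screwdriver_grip (a point): centre of the handle of a screwdriver hanging in the stand: fat black handle 25 mm across and 65 mm high, top at 140 mm height. Leave alone
- hex_key_grip (a point): middle of the cross bar of a T-handle hex key hanging in the stand: bar 64 mm long, 12 mm thick, across the row of wells, at 115 mm height. Leave alone
- weight_disc: loose stainless weight disc, 70 mm across, 24 mm high. Origin: centre of its underside. Leave alone
- adapter: loose brass pipe adapter standing upright, 32 mm across, 38 mm high. Origin: centre of its underside. Leave alone

How it is judged:
By the outcome, as a careful person would: the job done as asked, in the order asked, and still so for the second after the job is handed in, while the arm keeps its last pose, push and grip.
It also fails if it takes over 67 s, if anything falls off the work surface, if the arm or the gripper's body presses on something with over 40 N, if the wrist force passes 120 N, or if a joint passes its speed limit or range.

ROBOT

A 6-joint arm with a two-finger parallel gripper is mounted at the origin on the work surface. World frame = base frame: x ahead of the robot, y to its left, z up, the work surface at z = 0. Lengths are in m, angles in rad, forces in N, time in s.
With the tool pointing down it reaches from about 0.375 to 0.9 m from the base axis. Payload 3.1 kg.
Tool frame: the origin (TCP) lies midway between the tips of the shut fingers; the grasp point (between the pads) lies 19 mm behind it (robot.grip_depth is the distance from the TCP to the grasp point, in m); z points along the fingers, y is the direction in which the jaws open and shut (so a half turn about z gives the same grasp; the last joint's range is limited). The gripper opens to 87 mm and grips with 3 to 60 N. Pads are 19 mm wide; open, the fingers measure 117 mm over their backs; the gripper's body (75 mm by 190 mm) begins 51 mm behind the grasp point.
Start: joints at [-1.355, 0.527, 1.433, -0, 1.181, -0.178], TCP at [0.24, -0.577, 0.196] pointing down, gripper open.
Joint ranges: [-3.08, 3.08], [-0.75, 2.2], [0.22, 2.44], [-1.43, 4.57], [0, 2.65], [-2.85, 2.85]. Speed limits (rad/s): [2.79, 2.79, 3.14, 3.14, 3.14, 3.14].

INTERFACE

Orientations are given as a unit quaternion [x, y, z, w].
In Python, from rig import robot gives the robot as it stands.
- The arm moves only by the tool carry_out, never from a script. Its arguments are lists of equal length, an entry for each row: "dr": the turn, a rotation vector about the world's x, y, z in rad, a list of three; "translation": the shift along the world's x, y, z in cm, a list of three; "grip": the opening, from 0 (shut) to 1 (fully open). A call has 1 to 20 rows; each row is the pose to reach, as a shift and turn from the pose commanded when the call began; what a row does not reach only later rows make up. A row lasts 1/12 s, in which the tool goes at most 41.7 mm and 7.16 degrees, less where a joint would pass 70% of its speed; a pose out of reach is approached as far as the arm can. A call with a gripper value outside its range is refused whole. The fingers move at their own pace and stop on an object; "newtons" is the grip in N (left out, the last holds). Time passes only in rows, so rows that repeat a pose let the fingers close. It gives the time, the measured TCP pose, the force and the opening at its end, in the units of the state.
- robot.get_obs(): the state, without advancing time (a new reading comes with each control period).
- robot.camera(name): name is "scene" or "top" or "wrist"; returns a dict with "color" (420x560x3 uint8, blue, green, red), "camera_matrix" (3x3 intrinsics, pixels), "T" (4x4, takes a point from camera to world coordinates). Camera axes: x right, y down, z forward; pixel columns grow to the right and rows downward; lengths in m; the calibration is good to about 2 mm. The wrist camera is an equidistant fisheye: a pixel r from the principal point sees the ray r / f radians off the axis. A picture is of the moment at which its call begins. There is no depth.
- robot.hand_in(): hands the job in, once; it reports no verdict.
The state is a dict: "time": time; "q": joint angles; "joint_velocities": joint speeds; "joint_torque": joint torques, N m; "position": TCP position; "tool_rot": TCP orientation; "ft_force": force on the tool from outside, world axes, zero at the start; "moment": the same for the moment, N m; "grip_width": finger opening in m.
Only numpy, scipy, OpenCV 4.12 (cv2) and the standard library are available. Lean on these libraries where they do the work, as an engineer would, in place of code of your own. Each camera call takes 0.05 s, during which the arm holds its last target. There are 200 camera calls.

## Working session

There is one attempt and no reset: what is moved stays moved. The work goes in short steps, Python scripts to look and compute and a tool call to move; the robot and the scene stay as the last step left them, time stands still between calls to the robot, and variables do not carry over. Pictures are saved under pics/ and viewed, about 8 in all and at most 12, crops included, and the job is handed in when it is done.

Besides the shell and the picture viewer there is one more tool, called after ">>>" by a JSON object that holds its "method" and its "body", one argument or row to a line. carry_out: Moves the arm, as the interface text tells. Its arguments: {"type":"object","properties":{"dr":{"type":"array"},"translation":{"type":"array"},"grip":{"type":"array"},"newtons":{"type":"number"}},"required":["dr","translation","grip"]}

```bash
mkdir -p pics; ls; cat > h.py <<'E'
import numpy as np, cv2
from rig import robot
from scipy.spatial.transform import Rotation as R
def snap(n,name):
    c=robot.camera(n); cv2.imwrite(f'pics/{name}.png',c['color']); np.savez(f'pics/{name}.npz',K=c['camera_matrix'],T=c['T'],color=c['color']); return c
def ray(c,u,v,fish=False):
    K=np.array(c['K'] if 'K' in c else c['camera_matrix']);T=np.array(c['T'])
    x=(u-K[0,2])/K[0,0];y=(v-K[1,2])/K[1,1]
    if fish:
        r=np.hypot(x,y); d=np.array([x/r*np.sin(r),y/r*np.sin(r),np.cos(r)]) if r>1e-9 else np.array([0,0,1.])
    else: d=np.array([x,y,1.])
    return T[:3,3],T[:3,:3]@(d/np.linalg.norm(d))
def onz(c,u,v,z,fish=False):
    o,d=ray(c,u,v,fish); return o+d*(z-o[2])/d[2]
def proj(c,p,fish=False):
    K=np.array(c['K'] if 'K' in c else c['camera_matrix']);T=np.array(c['T'])
    q=T[:3,:3].T@(np.asarray(p)-T[:3,3])
    if fish:
        th=np.arctan2(np.hypot(q[0],q[1]),q[2]);h=np.hypot(q[0],q[1]);x,y=q[:2]/h*th
    else: x,y=q[:2]/q[2]
    return np.array([K[0,0]*x+K[0,2],K[1,1]*y+K[1,2]])
E
python3 - <<'E'
from h import *
o=robot.get_obs(); print(o)
ims=[]
for n in ['top','scene']:
    c=snap(n,n+'0'); print(n,c['camera_matrix'],np.round(c['T'],3))
E
```

```text
pics
{'time': 0.0, 'q': array([-1.35448740e+00,  5.28450589e-01,  1.43389596e+00, -1.99536321e-06,
        1.18140748e+00, -1.78485268e-01]), 'joint_velocities': array([-0.00075912,  0.00048555,  0.0008284 ,  0.00108254, -0.00129476,
        0.00115734]), 'joint_torque': array([ 3.36893218e-04, -4.40044498e+01, -1.76589775e+01,  6.32844935e-02,
        5.82373235e-02, -1.84133373e-04]), 'position': array([ 0.24024922, -0.57612366,  0.1947833 ]), 'tool_rot': array([ 9.80579727e-01,  1.96117901e-01, -2.13588974e-05, -1.08047236e-03]), 'ft_force': array([-0.5158064 , -0.18627063, -0.41446234]), 'moment': array([-0.07405703, -0.00818677, -0.04419345]), 'grip_width': 0.08682066564242895}
top [[457.93589066   0.         281.84048301]
 [  0.         457.93589066 206.9263182 ]
 [  0.           0.           1.        ]] [[ 0.002 -0.989  0.148  0.448]
 [-1.     0.002  0.031 -0.063]
 [-0.031 -0.148 -0.989  0.936]
 [ 0.     0.     0.     1.   ]]
scene [[378.88800852   0.         279.95306134]
 [  0.         378.88800852 205.52062963]
 [  0.           0.           1.        ]] [[ 0.832  0.293 -0.471  0.872]
 [ 0.554 -0.422  0.717 -0.519]
 [ 0.011 -0.858 -0.513  0.442]
 [ 0.     0.     0.     1.   ]]
```

View pics/top0.png

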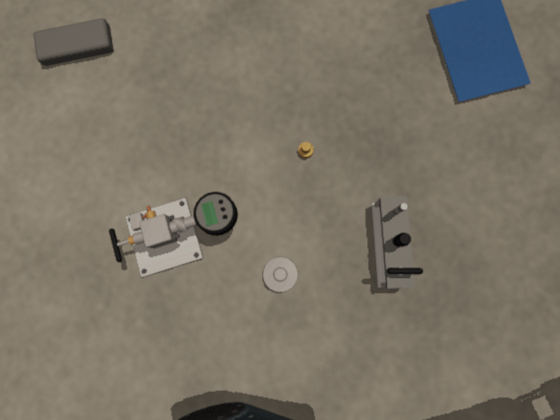

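View pics/scene0.png

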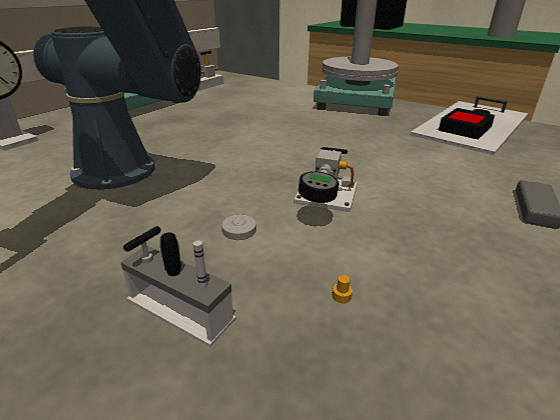

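The top view shows the gauge at about (215,213), its block at (157,230) and the T-bar at (116,246). The stylus top is at (404,207), the screwdriver at (402,240) and the hex key bar at (405,271). In the scene view the stylus is the pale handle at (200,262), at the end of the row. The adapter is at (306,150) and the weight at (280,275) in the top view, both clear.

```bash
python3 - <<'E'
from h import *
c=np.load('pics/top0.npz'); s=np.load('pics/scene0.npz')
for n,u,v,z in [('gauge',215,213,.1),('block',157,230,.11),('tbar',116,246,.085),('tb1',112,230,.085),('tb2',120,262,.085),('styl top',404,207,.15),('drv top',402,240,.14),('hex a',389,271,.115),('hex b',421,271,.115),('adapter',306,150,.038),('weight',280,275,.024)]:
    print(n,onz(c,u,v,z).round(4))
# dark disc ellipse and base contour
im=c['color']; g=cv2.cvtColor(im,cv2.COLOR_BGR2GRAY)
m=np.zeros_like(g); m[180:245,185:245]=1
d=((g<45)*m).astype(np.uint8)
k=max(cv2.findContours(d,cv2.RETR_EXTERNAL,2)[0],key=cv2.contourArea); e=cv2.fitEllipse(k); print(e, cv2.minAreaRect(k))
print('g',onz(c,*e[0],.1))
w=((g>150)).astype(np.uint8); w[:, 240:]=0; w[:180]=0;w[300:]=0
pts=cv2.findNonZero(w); r=cv2.minAreaRect(pts); print(r); b=[onz(c,*p,.012) for p in cv2.boxPoints(r)]; print(np.round(b,4))
print('scene styl top',proj(s,onz(c,404,207,.15)),'drv',proj(s,onz(c,402,240,.14)),'g',proj(s,onz(c,*e[0],.1)))
A=cv2.resize(im[170:300,90:250],None,fx=3.6,fy=3.6,interpolation=2);B=cv2.resize(s['color'][130:230,270:380],None,fx=3.2,fy=3.2,interpolation=2)
cv2.imwrite('pics/cropA.png',A)
cv2.imwrite('pics/cropB.png',B)
E
```

```text
gauge [0.5617 0.0874 0.1   ]
block [0.5292 0.1913 0.11  ]
tbar [0.5016 0.2754 0.085 ]
tb1 [0.5317 0.2847 0.085 ]
tb2 [0.4717 0.2661 0.085 ]
styl top [ 0.5647 -0.2485  0.15  ]
drv top [ 0.5086 -0.2453  0.14  ]
hex a [ 0.4558 -0.2263  0.115 ]
hex b [ 0.4559 -0.2823  0.115 ]
adapter [ 0.6981 -0.083   0.038 ]
weight [ 0.4484 -0.0308  0.024 ]
((215.16334533691406, 213.53298950195312), (41.46147537231445, 42.8873176574707), 140.95716857910156) ((215.33999633789062, 213.3800048828125), (43.0, 41.80000305175781), 36.869895935058594)
g [0.56069787 0.08702868 0.1       ]
((163.36656188964844, 236.5729522705078), (62.27982711791992, 66.45567321777344), 72.6459732055664)
[[0.5662 0.2945 0.012 ]
 [0.6072 0.1645 0.012 ]
 [0.4853 0.1226 0.012 ]
 [0.4454 0.2501 0.012 ]]
scene styl top [195.68988901 241.68910811] drv [168.5217179  232.70038063] g [316.66511593 178.97720774]
```

View pics/cropA.png

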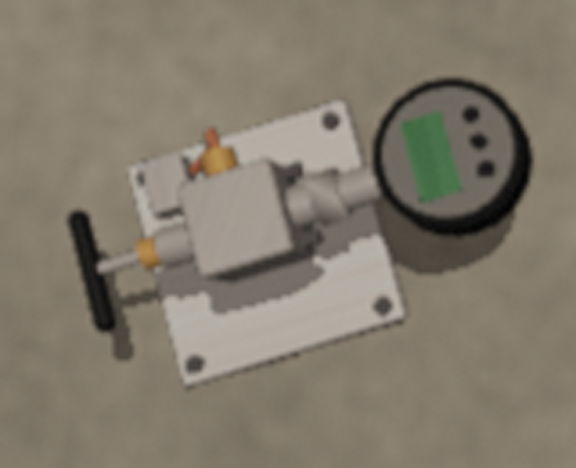

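>>> {"method": "carry_out", "body": {
  "dr": [
    [0, 0, -0.05],
    [0, 0, -0.05],
    [0, 0, -0.05],
    [0, 0, -0.05],
    [0, 0, -0.05],
    [0, 0, -0.05],
    [0, 0, -0.05],
    [0, 0, -0.05],
    [0, 0, -0.05],
    [0, 0, -0.05],
    [0, 0, -0.09],
    [0, 0, -0.09],
    [0, 0, -0.09],
    [0, 0, -0.09],
    [0, 0, -0.09],
    [0, 0, -0.09],
    [0, 0, -0.09],
    [0, 0, -0.09],
    [0, 0, -0.09],
    [0, 0, -0.09]
  ],
  "translation": [
    [18, 34, 7],
    [18, 34, 7],
    [18, 34, 7],
    [18, 34, 7],
    [18, 34, 7],
    [18, 34, 7],
    [18, 34, 7],
    [18, 34, 7],
    [18, 34, 7],
    [18, 34, 7],
    [35.7, 67.6, 1],
    [35.7, 67.6, 1],
    [35.7, 67.6, 1],
    [35.7, 67.6, 1],
    [35.7, 67.6, 1],
    [35.7, 67.6, 1],
    [35.7, 67.6, 1],
    [35.7, 67.6, 1],
    [35.7, 67.6, 1],
    [35.7, 67.6, 1]
  ],
  "grip": [0, 0, 0, 0, 0, 0, 0, 0, 0, 0, 0, 0, 0, 0, 0, 0, 0, 0, 0, 0],
  "newtons": 10
}}

```text
time: 1.77
position: [0.5988, 0.1046, 0.2042]
tool_rot: [0.988, 0.154, 0.0, -0.001]
ft_force: [0.4, -0.4, 0.3]
grip_width: 0.0005
```

```bash
python3 - <<'E'
from h import *
c=snap('wrist','w1'); print(c['camera_matrix'],np.round(c['T'],3))
o=robot.get_obs(); print(o['time'],o['position'],o['tool_rot'],o['ft_force'],o['grip_width'])
print('pred gauge',proj(c,[.561,.0875,.1],True),'tcp',proj(c,o['position'],True))
E
```

```text
[[325.1922621    0.         278.62202105]
 [  0.         325.1922621  211.87351603]
 [  0.           0.           1.        ]] [[ 0.304 -0.914 -0.267  0.673]
 [-0.953 -0.293 -0.083  0.127]
 [-0.002  0.279 -0.96   0.393]
 [ 0.     0.     0.     1.   ]]
1.8167 [0.59836269 0.10371862 0.20412881] [ 9.88024238e-01  1.54295858e-01 -2.20312211e-04 -9.19021840e-04] [0.32548858 0.452344   0.49490608] 0.00024410297243644002
pred gauge [283.21927433 245.07295642] tcp [278.88498054 247.59595328]
```

View pics/w1.png

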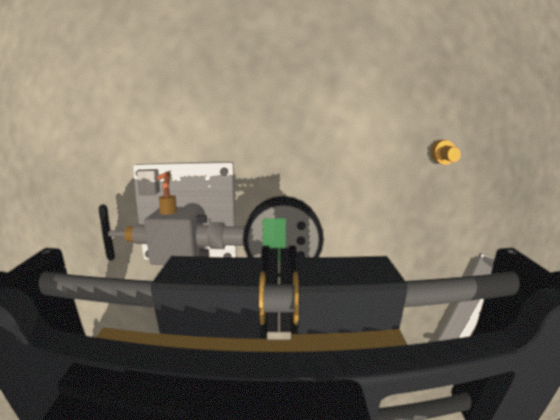

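The gauge disc is at about (283,236) in the wrist view. The stem runs level to its left and the fingers are at (279,250), over its +x half. I'll go down close to it and work out the rolling path.

>>> {"method": "carry_out", "body": {
  "dr": [
    [0, 0, 0],
    [0, 0, 0],
    [0, 0, 0],
    [0, 0, 0],
    [0, 0, 0],
    [0, 0, 0]
  ],
  "translation": [
    [0, 0, -4],
    [0, 0, -8],
    [0, 0, -9.5],
    [0, 0, -9.5],
    [0, 0, -9.5],
    [0, 0, -9.5]
  ],
  "grip": [0, 0, 0, 0, 0, 0]
}}

```text
time: 2.32
position: [0.5986, 0.0982, 0.1123]
tool_rot: [0.988, 0.151, 0.001, 0.0]
ft_force: [-0.5, 0.0, 1.2]
grip_width: 0.0002
```

```bash
python3 - <<'E'
from h import *
o=robot.get_obs(); print(o['time'],o['position'],o['ft_force'])
G=np.array([.562,.0875]);X=np.array([np.cos(.303),np.sin(.303)]);Y=np.array([-X[1],X[0]])
p=o['position'][:2]-G; print('X,Y',p@X,p@Y)
base=p@X
for t in range(0,91,5):
    a=np.radians(t); r=.030
    x=r*np.cos(a)+.015*np.sin(a)+.010; z=.085-r*np.sin(a)+.015*np.cos(a)
    print(t,np.round(100*np.r_[(x-base)*X,z-o['position'][2]],1).tolist())
E
```

```text
2.3167 [0.59857505 0.09820145 0.11225223] [-0.49527085  0.03020682  1.22296317]
X,Y 0.038102044613139374 -0.0006994913414979176
0 [0.2, 0.1, -1.2]
5 [0.3, 0.1, -1.5]
10 [0.4, 0.1, -1.8]
15 [0.5, 0.1, -2.1]
20 [0.5, 0.2, -2.3]
25 [0.5, 0.2, -2.6]
30 [0.5, 0.2, -2.9]
35 [0.5, 0.2, -3.2]
40 [0.4, 0.1, -3.5]
45 [0.4, 0.1, -3.8]
50 [0.3, 0.1, -4.1]
55 [0.1, 0.0, -4.3]
60 [-0.0, -0.0, -4.6]
65 [-0.2, -0.1, -4.8]
70 [-0.4, -0.1, -5.0]
75 [-0.6, -0.2, -5.2]
80 [-0.8, -0.2, -5.4]
85 [-1.0, -0.3, -5.6]
90 [-1.3, -0.4, -5.7]
```

>>> {"method": "carry_out", "body": {
  "dr": [
    [0, 0, 0],
    [0, 0, 0],
    [0, 0, 0],
    [0, 0, 0],
    [0, 0, 0],
    [0, 0, 0],
    [0, 0, 0],
    [0, 0, 0],
    [0, 0, 0],
    [0, 0, 0],
    [0, 0, 0],
    [0, 0, 0],
    [0, 0, 0],
    [0, 0, 0],
    [0, 0, 0],
    [0, 0, 0],
    [0, 0, 0],
    [0, 0, 0],
    [0, 0, 0],
    [0, 0, 0]
  ],
  "translation": [
    [0.1, 0, -0.4],
    [0.2, 0.1, -0.8],
    [0.2, 0.1, -1.1],
    [0.3, 0.1, -1.4],
    [0.3, 0.1, -1.6],
    [0.4, 0.1, -1.8],
    [0.4, 0.1, -2.0],
    [0.5, 0.1, -2.2],
    [0.5, 0.2, -2.3],
    [0.5, 0.2, -2.5],
    [0.5, 0.2, -2.6],
    [0.5, 0.2, -2.8],
    [0.5, 0.2, -2.9],
    [0.5, 0.2, -3.1],
    [0.5, 0.2, -3.2],
    [0.5, 0.2, -3.4],
    [0.4, 0.1, -3.5],
    [0.4, 0.1, -3.6],
    [0.4, 0.1, -3.8],
    [0.3, 0.1, -4.0]
  ],
  "grip": [0, 0, 0, 0, 0, 0, 0, 0, 0, 0, 0, 0, 0, 0, 0, 0, 0, 0, 0, 0]
}}

```text
time: 3.98
position: [0.601, 0.1001, 0.0708]
tool_rot: [0.988, 0.152, 0.001, 0.0]
ft_force: [2.8, 0.5, 4.9]
grip_width: 0.0003
```

>>> {"method": "carry_out", "body": {
  "dr": [
    [0, 0, 0],
    [0, 0, 0],
    [0, 0, 0],
    [0, 0, 0],
    [0, 0, 0],
    [0, 0, 0],
    [0, 0, 0],
    [0, 0, 0],
    [0, 0, 0],
    [0, 0, 0],
    [0, 0, 0],
    [0, 0, 0],
    [0, 0, 0],
    [0, 0, 0],
    [0, 0, 0],
    [0, 0, 0],
    [0, 0, 0]
  ],
  "translation": [
    [-0.1, 0, -0.1],
    [-0.1, 0, -0.3],
    [-0.2, -0.1, -0.4],
    [-0.3, -0.1, -0.5],
    [-0.3, -0.1, -0.6],
    [-0.4, -0.1, -0.7],
    [-0.5, -0.2, -0.8],
    [-0.6, -0.2, -0.9],
    [-0.7, -0.2, -1.0],
    [-0.8, -0.2, -1.1],
    [-0.9, -0.3, -1.2],
    [-1.0, -0.3, -1.3],
    [-1.1, -0.3, -1.4],
    [-1.2, -0.4, -1.5],
    [-1.3, -0.4, -1.6],
    [-1.5, -0.4, -1.6],
    [-1.6, -0.5, -1.7]
  ],
  "grip": [0, 0, 0, 0, 0, 0, 0, 0, 0, 0, 0, 0, 0, 0, 0, 0, 0]
}}

```text
time: 5.4
position: [0.5981, 0.0969, 0.0583]
tool_rot: [0.988, 0.151, 0.015, 0.001]
ft_force: [14.6, 7.7, 6.4]
grip_width: 0.0006
```

```bash
python3 - <<'E'
from h import *
o=robot.get_obs(); print(o['position'],o['ft_force'])
c=snap('scene','s1'); cv2.imwrite('pics/s1c.png',cv2.resize(c['color'][80:240,220:440],None,fx=3,fy=3,interpolation=2))
E
```

```text
[0.59805951 0.09688415 0.05832881] [14.602054    7.74339521  6.3517081 ]
```

View pics/s1c.png

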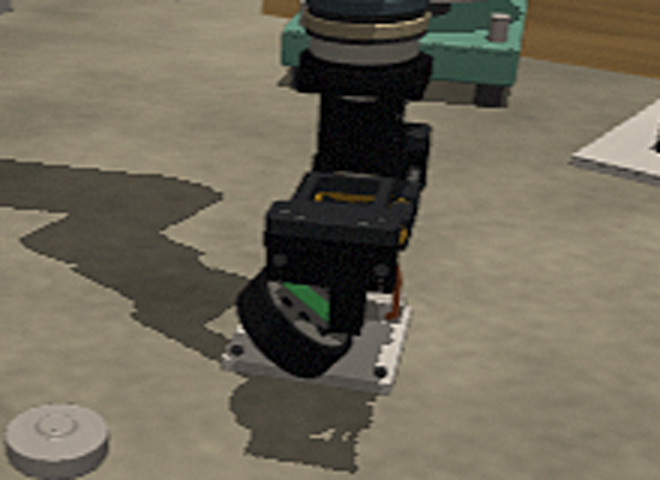

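The gauge is tilted about 65°, display towards +x, and the gripper body has come up against its upper edge with 15 N. I'm backing off and will finish the roll from the other side, pushing the upper edge over.

>>> {"method": "carry_out", "body": {
  "dr": [
    [0, 0, 0],
    [0, 0, 0],
    [0, 0, 0],
    [0, 0, 0],
    [0, 0, 0],
    [0, 0, 0],
    [0, 0, 0],
    [0, 0, 0],
    [0, 0, 0],
    [0, 0, 0],
    [0, 0, 0],
    [0, 0, 0],
    [0, 0, 0]
  ],
  "translation": [
    [1.0, 0.3, 0],
    [1.8, 0.6, 0.2],
    [1.8, 0.6, 0.8],
    [1.8, 0.6, 4],
    [1.8, 0.6, 8],
    [1.8, 0.6, 11],
    [-2, -0.6, 11],
    [-5, -1.5, 11],
    [-7.4, -2.2, 11],
    [-7.4, -2.2, 11],
    [-7.4, -2.2, 7.5],
    [-7.4, -2.2, 5.8],
    [-7.4, -2.2, 5.8]
  ],
  "grip": [0, 0, 0, 0, 0, 0, 0, 0, 0, 0, 0, 0, 0]
}}

```text
time: 6.53
position: [0.5066, 0.0732, 0.1086]
tool_rot: [0.988, 0.152, -0.004, -0.001]
ft_force: [-0.0, -0.2, -0.3]
grip_width: 0.0003
```

```bash
python3 - <<'E'
from h import *
o=robot.get_obs(); print(o['time'],o['position'],o['ft_force'])
G=np.array([.562,.0875]);X=np.array([np.cos(.303),np.sin(.303)]);Y=np.array([-X[1],X[0]])
p=o['position'][:2]-G; print('X,Y',p@X,p@Y)
base=p@X;r=.032
for t in range(60,181,5):
    a=np.radians(t)
    if t<90: x=-.040*np.cos(a)-.015*np.sin(a)-.010; z=.112+.005*(t-60)/30
    else: x=-r*np.cos(a)-.015*np.sin(a)-.010; z=.085+r*np.sin(a)-.015*np.cos(a)
    print(t,np.round(100*np.r_[(x-base)*X,z-o['position'][2]],1).tolist())
E
```

```text
6.5333 [0.50658691 0.07324569 0.10864683] [-0.02164854 -0.16274739 -0.31589095]
X,Y -0.057142049666366254 0.002929462871087175
60 [1.4, 0.4, 0.3]
65 [1.6, 0.5, 0.4]
70 [1.8, 0.6, 0.5]
75 [2.1, 0.7, 0.6]
80 [2.4, 0.8, 0.7]
85 [2.7, 0.9, 0.8]
90 [3.1, 1.0, 0.8]
95 [3.3, 1.0, 1.0]
100 [3.6, 1.1, 1.0]
105 [3.9, 1.2, 1.1]
110 [4.2, 1.3, 1.2]
115 [4.5, 1.4, 1.2]
120 [4.8, 1.5, 1.2]
125 [5.1, 1.6, 1.1]
130 [5.4, 1.7, 1.1]
135 [5.6, 1.8, 1.0]
140 [5.9, 1.9, 0.8]
145 [6.2, 1.9, 0.7]
150 [6.4, 2.0, 0.5]
155 [6.7, 2.1, 0.3]
160 [6.9, 2.2, 0.1]
165 [7.1, 2.2, -0.1]
170 [7.3, 2.3, -0.3]
175 [7.4, 2.3, -0.6]
180 [7.6, 2.4, -0.9]
```

>>> {"method": "carry_out", "body": {
  "dr": [
    [0, 0, 0],
    [0, 0, 0],
    [0, 0, 0],
    [0, 0, 0],
    [0, 0, 0],
    [0, 0, 0],
    [0, 0, 0],
    [0, 0, 0],
    [0, 0, 0],
    [0, 0, 0],
    [0, 0, 0],
    [0, 0, 0],
    [0, 0, 0],
    [0, 0, 0],
    [0, 0, 0],
    [0, 0, 0],
    [0, 0, 0],
    [0, 0, 0],
    [0, 0, 0],
    [0, 0, 0]
  ],
  "translation": [
    [0.4, 0.1, 0.1],
    [0.7, 0.2, 0.1],
    [1.0, 0.3, 0.1],
    [1.2, 0.4, 0.1],
    [1.4, 0.4, 0.2],
    [1.6, 0.5, 0.2],
    [1.8, 0.6, 0.3],
    [2.0, 0.6, 0.3],
    [2.2, 0.7, 0.4],
    [2.4, 0.7, 0.5],
    [2.6, 0.8, 0.5],
    [2.8, 0.8, 0.6],
    [3.0, 0.9, 0.7],
    [3.1, 0.9, 0.7],
    [3.3, 1.0, 0.8],
    [3.5, 1.1, 0.8],
    [3.6, 1.1, 0.9],
    [3.8, 1.2, 0.9],
    [3.9, 1.2, 0.9],
    [4.1, 1.3, 0.9]
  ],
  "grip": [0, 0, 0, 0, 0, 0, 0, 0, 0, 0, 0, 0, 0, 0, 0, 0, 0, 0, 0, 0]
}}

```text
time: 8.2
position: [0.5513, 0.0861, 0.1207]
tool_rot: [0.988, 0.152, -0.0, -0.0]
ft_force: [-0.5, -0.4, 0.4]
grip_width: 0.0002
```

```bash
python3 - <<'E'
from h import *
c=snap('scene','s2'); cv2.imwrite('pics/s2c.png',cv2.resize(c['color'][100:240,250:400],None,fx=4,fy=4,interpolation=2))
o=robot.get_obs(); print(o['position'],o['ft_force'])
E
```

```text
[0.55200145 0.08628183 0.12077989] [ 0.44824315 -0.02159824 -0.18780402]
```

View pics/s2c.png

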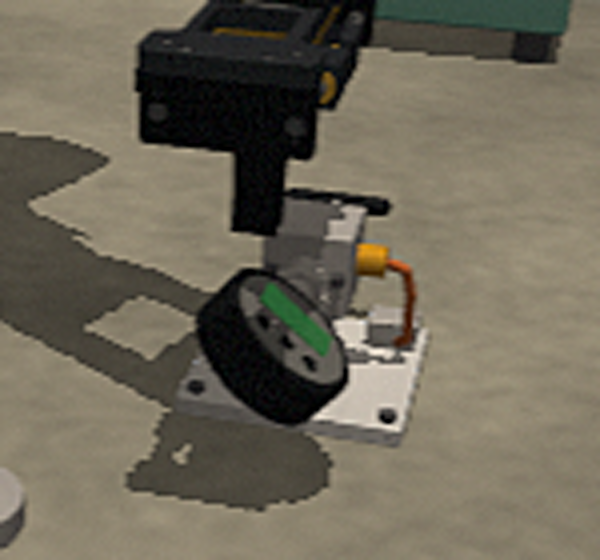

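The fingers hover above the gauge without touching it, and the tilt is less than I assumed. I'll get the tilt from points on the face in this view: LCD corners at about crop (265,285), (280,280), (330,325) and (320,350), rim left edge at (198,320), bottom at (300,422).

```bash
python3 - <<'E'
from h import *
s=np.load('pics/s2.npz'); im=s['color']
b=im.astype(int); m=((b[...,1]>b[...,2]+30)&(b[...,1]>b[...,0]+15)).astype(np.uint8); m[:150]=0;m[215:]=0;m[:,:300]=0;m[:,350:]=0
k=max(cv2.findContours(m,0,2)[0],key=cv2.contourArea); lc=np.array(cv2.moments(k)['m10'])/cv2.moments(k)['m00'],cv2.moments(k)['m01']/cv2.moments(k)['m00']
print('lcd centroid',lc,'rect',cv2.boxPoints(cv2.minAreaRect(k)).tolist())
g=cv2.cvtColor(im,6); d=(g<40).astype(np.uint8); d[:166]=0;d[210:]=0;d[:,:296]=0;d[:,340:]=0
k=max(cv2.findContours(d,0,2)[0],key=cv2.contourArea); print('dark bbox',cv2.boundingRect(k))
ps=k[:,0]; print('left',ps[ps[:,0].argmin()],'bottom',ps[ps[:,1].argmax()],'right',ps[ps[:,0].argmax()],'top',ps[ps[:,1].argmin()])
X=np.array([np.cos(.303),np.sin(.303),0]);Y=np.array([-X[1],X[0],0]);Z=np.array([0,0,1.])
for G in ([.562,.0875,.085],):
  G=np.array(G)
  for t in range(10,80,10):
    a=np.radians(t); e=np.cos(a)*X-np.sin(a)*Z; n=np.sin(a)*X+np.cos(a)*Z
    ph=np.linspace(0,2*np.pi,90); P=np.array([proj(s,G+h*n+.04*(np.cos(q)*e+np.sin(q)*Y)) for q in ph for h in(-.015,.015)])
    print(t,'L',P[P[:,0].argmin()].round(),'B',P[P[:,1].argmax()].round(),'R',P[P[:,0].argmax()].round(),'T',P[P[:,1].argmin()].round(),'facecentre',proj(s,G+.015*n).round(1))
E
```

```text
lcd centroid (np.float64(323.4477911646586), 179.1987951807229) rect [[314.215087890625, 173.9471893310547], [317.41131591796875, 170.4604034423828], [333.53204345703125, 185.2377471923828], [330.3358154296875, 188.7245330810547]]
dark bbox (299, 166, 38, 40)
left [299 178] bottom [319 205] right [336 195] top [317 166]
10 L [296. 189.] B [322. 203.] R [338. 184.] T [311. 169.] facecentre [318.6 179.3]
20 L [296. 185.] B [323. 204.] R [338. 187.] T [309. 168.] facecentre [319.8 179.8]
30 L [296. 183.] B [323. 205.] R [338. 190.] T [310. 167.] facecentre [321.  180.5]
40 L [297. 180.] B [321. 206.] R [336. 193.] T [312. 165.] facecentre [322.  181.3]
50 L [298. 178.] B [319. 207.] R [335. 194.] T [314. 165.] facecentre [322.8 182.2]
60 L [300. 177.] B [316. 207.] R [333. 196.] T [317. 164.] facecentre [323.5 183.3]
70 L [303. 179.] B [313. 206.] R [330. 194.] T [320. 165.] facecentre [324.  184.4]
```

The tilt is about 47°, and the gauge position is confirmed to 1–2 mm. The gauge was probably nudged back while I crossed over. I'll lift fully first this time, then go low on the -x side and push the back edge over.

>>> {"method": "carry_out", "body": {
  "dr": [
    [0, 0, 0],
    [0, 0, 0],
    [0, 0, 0],
    [0, 0, 0],
    [0, 0, 0],
    [0, 0, 0],
    [0, 0, 0],
    [0, 0, 0],
    [0, 0, 0],
    [0, 0, 0],
    [0, 0, 0],
    [0, 0, 0],
    [0, 0, 0],
    [0, 0, 0]
  ],
  "translation": [
    [0, 0, 2],
    [0, 0, 4.5],
    [0, 0, 4.5],
    [0, 0, 4.5],
    [0, 0, 4.5],
    [-2.5, -0.8, 4.5],
    [-4.9, -1.5, 4.5],
    [-4.9, -1.5, 4.5],
    [-4.9, -1.5, 4.5],
    [-4.9, -1.5, 1],
    [-4.9, -1.5, -2],
    [-4.9, -1.5, -3.3],
    [-4.9, -1.5, -3.3],
    [-4.9, -1.5, -3.3]
  ],
  "grip": [0, 0, 0, 0, 0, 0, 0, 0, 0, 0, 0, 0, 0, 0]
}}

```text
time: 9.42
position: [0.5028, 0.0712, 0.0868]
tool_rot: [0.988, 0.152, -0.001, -0.0]
ft_force: [-0.7, 0.8, 0.8]
grip_width: 0.0004
```

>>> {"method": "carry_out", "body": {
  "dr": [
    [0, 0, 0],
    [0, 0, 0],
    [0, 0, 0],
    [0, 0, 0],
    [0, 0, 0],
    [0, 0, 0],
    [0, 0, 0],
    [0, 0, 0],
    [0, 0, 0],
    [0, 0, 0],
    [0, 0, 0],
    [0, 0, 0],
    [0, 0, 0],
    [0, 0, 0]
  ],
  "translation": [
    [0.5, 0.1, 0],
    [0.9, 0.3, 0],
    [1.1, 0.4, 0],
    [1.3, 0.4, 0],
    [1.5, 0.5, 0],
    [1.7, 0.5, 0],
    [1.9, 0.6, 0],
    [2.1, 0.7, 0],
    [2.3, 0.7, 0],
    [2.5, 0.8, 0],
    [2.7, 0.8, 0],
    [2.9, 0.9, 0],
    [3.1, 1.0, 0],
    [3.1, 1.0, 0]
  ],
  "grip": [0, 0, 0, 0, 0, 0, 0, 0, 0, 0, 0, 0, 0, 0]
}}

```text
time: 10.58
position: [0.5278, 0.0793, 0.0874]
tool_rot: [0.988, 0.153, -0.006, 0.001]
ft_force: [-8.9, -8.8, 7.9]
grip_width: 0.0005
```

```bash
python3 - <<'E'
from h import *
s=snap('scene','s3'); o=robot.get_obs(); print(o['position'],o['ft_force'])
im=s['color'];g=cv2.cvtColor(im,6); d=(g<40).astype(np.uint8); d[:155]=0;d[215:]=0;d[:,:285]=0;d[:,345:]=0
cv2.imwrite('pics/s3c.png',cv2.resize(im[100:240,250:400],None,fx=4,fy=4,interpolation=2))
E
```

```text
[0.5278207  0.07935046 0.08740712] [-10.13093911  -6.77677913   7.31845815]
```

View pics/s3c.png

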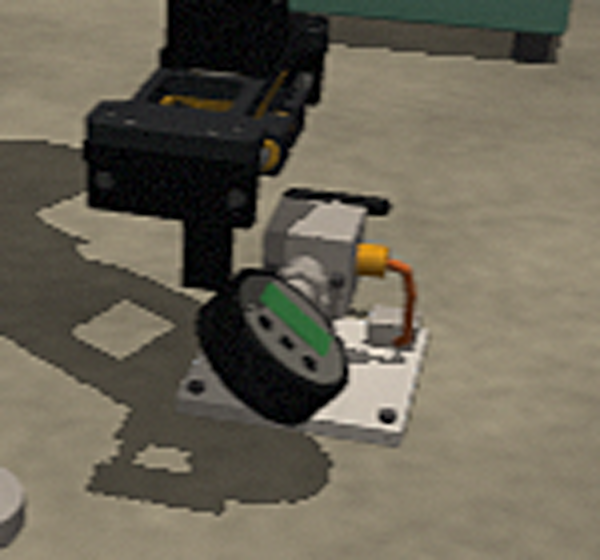

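```bash
python3 - <<'E'
from h import *
for n,P in (('s1',[.598,.0969,.0583]),('s2',[.552,.0863,.1208]),('s3',[.5278,.0793,.0874])):
    s=np.load(f'pics/{n}.npz'); P=np.array(P); print(n,proj(s,P), 'above',proj(s,P+[0,0,.05]))
    print('crop s2/s3 px',(proj(s,P)-[250,100])*4,'s1 crop',(proj(s,P)-[220,80])*3)
E
```

```text
s1 [333.91759288 200.33566104] above [336.07259468 178.26280358]
crop s2/s3 px [335.67037151 401.34264417] s1 crop [341.75277863 361.00698313]
s2 [313.27277915 168.5804825 ] above [314.75024772 144.83435381]
crop s2/s3 px [253.09111658 274.32193   ] s1 crop [279.81833744 265.7414475 ]
s3 [300.31252081 181.71596656] above [301.2990035  159.16688378]
crop s2/s3 px [201.25008324 326.86386625] s1 crop [240.93756243 305.14789969]
```

The visible finger ends sit about 20 mm above the reported TCP in all three scene views, which also explains the earlier misses. I'll back away and touch the bare bench lightly to check the real tip height.

>>> {"method": "carry_out", "body": {
  "dr": [
    [0, 0, 0],
    [0, 0, 0],
    [0, 0, 0],
    [0, 0, 0],
    [0, 0, 0],
    [0, 0, 0],
    [0, 0, 0],
    [0, 0, 0],
    [0, 0, 0],
    [0, 0, 0]
  ],
  "translation": [
    [-2.5, -0.8, 0],
    [-4.8, -1.5, 0],
    [-4.8, -1.5, -3],
    [-4.8, -1.5, -6],
    [-4.8, -1.5, -7],
    [-4.8, -1.5, -7.5],
    [-4.8, -1.5, -8],
    [-4.8, -1.5, -8.4],
    [-4.8, -1.5, -8.4],
    [-4.8, -1.5, -8.4]
  ],
  "grip": [0, 0, 0, 0, 0, 0, 0, 0, 0, 0]
}}

```text
time: 11.47
position: [0.4861, 0.0661, 0.0043]
tool_rot: [0.988, 0.152, 0.001, 0.0]
ft_force: [0.5, 0.2, 0.7]
grip_width: 0.0004
```

```bash
python3 - <<'E'
from h import *
o=robot.get_obs(); print(o['position'],o['ft_force'],robot.grip_depth)
s=snap('scene','s4'); c=snap('wrist','w4')
a=cv2.resize(s['color'][90:230,225:365],(560,560),interpolation=2)
cv2.imwrite('pics/s4c.png',a)
print((proj(s,o['position'])-[225,90])*4)
E
```

```text
[0.48611799 0.06614214 0.00427966] [0.51485505 0.19512432 0.65280076] 0.0187
[217.33919854 491.54309442]
```

>>> {"method": "carry_out", "body": {
  "dr": [
    [0, 0, 0],
    [0, 0, 0],
    [0, 0, 0],
    [0, 0, 0]
  ],
  "translation": [
    [0, 0, -0.3],
    [0, 0, -0.6],
    [0, 0, -0.8],
    [0, 0, -0.8]
  ],
  "grip": [0, 0, 0, 0]
}}

```text
time: 11.9
position: [0.4851, 0.0661, -0.0046]
tool_rot: [0.988, 0.152, -0.0, -0.0]
ft_force: [0.1, -0.9, 0.1]
grip_width: 0.0001
```

>>> {"method": "carry_out", "body": {
  "dr": [
    [0, 0, 0],
    [0, 0, 0],
    [0, 0, 0],
    [0, 0, 0],
    [0, 0, 0],
    [0, 0, 0]
  ],
  "translation": [
    [0, 0, -0.3],
    [0, 0, -0.6],
    [0, 0, -0.9],
    [0, 0, -1.2],
    [0, 0, -1.3],
    [0, 0, -1.3]
  ],
  "grip": [0, 0, 0, 0, 0, 0]
}}

```text
time: 12.4
position: [0.4851, 0.0661, -0.0177]
tool_rot: [0.988, 0.152, -0.0, -0.0]
ft_force: [-1.2, 0.1, -0.8]
grip_width: 0.0002
```

>>> {"method": "carry_out", "body": {
  "dr": [
    [0, 0, 0],
    [0, 0, 0],
    [0, 0, 0],
    [0, 0, 0],
    [0, 0, 0]
  ],
  "translation": [
    [0, 0, -0.2],
    [0, 0, -0.4],
    [0, 0, -0.6],
    [0, 0, -0.7],
    [0, 0, -0.7]
  ],
  "grip": [0, 0, 0, 0, 0]
}}

```text
time: 12.82
position: [0.4852, 0.0661, -0.0245]
tool_rot: [0.988, 0.152, -0.0, -0.0]
ft_force: [0.0, -0.0, 0.0]
grip_width: 0.0002
```

```bash
python3 - <<'E'
from h import *
o=robot.get_obs(); print(o['position'],o['ft_force'],robot.grip_depth)
s=snap('scene','s5')
cv2.imwrite('pics/s5c.png',cv2.resize(s['color'][90:230,225:365],(560,560),interpolation=2))
print((proj(s,o['position'])-[225,90])*4,(proj(s,[.485,.066,0])-[225,90])*4)
E
```

```text
[ 0.48523191  0.06614034 -0.02450688] [ 0.04815467 -0.03107938  0.03197038] 0.0187
[215.46481376 535.02352493] [215.41366285 497.67408408]
```

View pics/s5c.png

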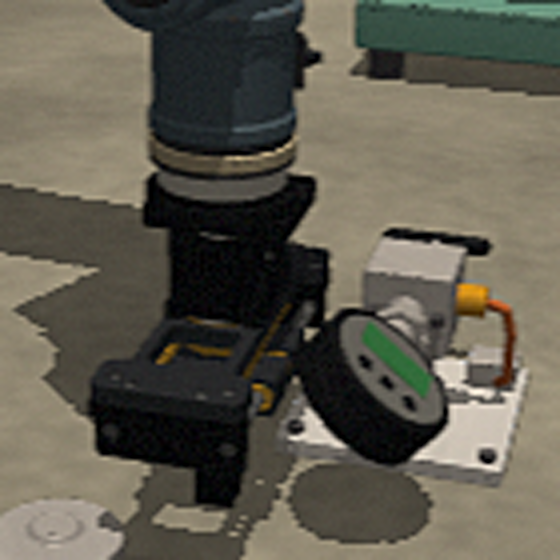

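>>> {"method": "carry_out", "body": {
  "dr": [
    [0, 0, 0],
    [0, 0, 0],
    [0, 0, 0],
    [0, 0, 0]
  ],
  "translation": [
    [0, 0, -0.2],
    [0, 0, -0.4],
    [0, 0, -0.5],
    [0, 0, -0.5]
  ],
  "grip": [0, 0, 0, 0]
}}

```text
time: 13.2
position: [0.4857, 0.0661, -0.0265]
tool_rot: [0.988, 0.152, 0.001, 0.0]
ft_force: [-4.2, -0.8, 26.1]
grip_width: 0.0005
```

Contact came at a reported z of about -0.026, so the real finger tips are about 25 mm higher than the reported z. I'll use that offset from now on: lift, then push the back edge with the tip at 85 mm real height.

>>> {"method": "carry_out", "body": {
  "dr": [
    [0, 0, 0],
    [0, 0, 0],
    [0, 0, 0],
    [0, 0, 0],
    [0, 0, 0],
    [0, 0, 0],
    [0, 0, 0],
    [0, 0, 0],
    [0, 0, 0],
    [0, 0, 0],
    [0, 0, 0],
    [0, 0, 0],
    [0, 0, 0],
    [0, 0, 0],
    [0, 0, 0],
    [0, 0, 0],
    [0, 0, 0],
    [0, 0, 0],
    [0, 0, 0]
  ],
  "translation": [
    [0, 0, 4],
    [0, 0, 8],
    [0, 0, 9],
    [0, 0, 9],
    [1.5, 0.5, 9],
    [2.5, 0.8, 9],
    [2.9, 0.9, 9],
    [3.1, 1.0, 9],
    [3.2, 1.0, 9],
    [3.4, 1.1, 9],
    [3.6, 1.1, 9],
    [3.8, 1.2, 9],
    [4.0, 1.3, 9],
    [4.2, 1.3, 9],
    [4.4, 1.4, 9],
    [4.6, 1.4, 9],
    [4.8, 1.5, 9],
    [5.0, 1.6, 9],
    [5.2, 1.6, 9]
  ],
  "grip": [0, 0, 0, 0, 0, 0, 0, 0, 0, 0, 0, 0, 0, 0, 0, 0, 0, 0, 0]
}}

```text
time: 14.78
position: [0.5136, 0.0761, 0.0573]
tool_rot: [0.988, 0.155, -0.025, 0.001]
ft_force: [-31.5, -27.7, 14.9]
grip_width: 0.0005
```

```bash
cat > th.py <<'E'
from h import *
import sys
def theta(name,G=(.562,.0875,.085)):
    s=np.load(f'pics/{name}.npz'); b=s['color'].astype(int)
    m=((b[...,1]>b[...,2]+30)&(b[...,1]>b[...,0]+15)).astype(np.uint8); m[:150]=0;m[215:]=0;m[:,:295]=0;m[:,350:]=0
    ks=cv2.findContours(m,0,2)[0]
    if ks:
        k=max(ks,key=cv2.contourArea); print('lcd area',cv2.contourArea(k),cv2.minAreaRect(k))
    else: print('no lcd seen')
E
python3 - <<'E'
from th import *
o=robot.get_obs(); print(o['time'],o['position'],o['ft_force'])
s=snap('scene','s6'); theta('s3');theta('s6')
cv2.imwrite('pics/s6c.png',cv2.resize(s['color'][120:230,265:365],None,fx=5,fy=5,interpolation=2))
E
```

```text
14.7833 [0.51361673 0.07605828 0.05730536] [-31.46975057 -27.65969852  14.87114438]
lcd area 84.0 ((323.8528137207031, 179.6151123046875), (21.868906021118164, 4.791501998901367), 42.51044845581055)
lcd area 83.5 ((323.3360595703125, 179.1967010498047), (21.76626968383789, 4.737365245819092), 39.80556869506836)
```

Pushing purely sideways jams by friction: 42 N and no rotation. I'm backing off at once and will push while moving upward, so the edge is carried up and over.

>>> {"method": "carry_out", "body": {
  "dr": [
    [0, 0, 0],
    [0, 0, 0],
    [0, 0, 0],
    [0, 0, 0],
    [0, 0, 0],
    [0, 0, 0],
    [0, 0, 0],
    [0, 0, 0],
    [0, 0, 0],
    [0, 0, 0],
    [0, 0, 0],
    [0, 0, 0]
  ],
  "translation": [
    [-2.9, -0.9, 0],
    [-2.9, -0.9, 0],
    [-2.9, -0.9, -2],
    [-2.9, -0.9, -2],
    [-2.6, -0.8, -2],
    [-2.3, -0.7, -2],
    [-2.1, -0.7, -1.6],
    [-2.0, -0.6, -1.2],
    [-1.8, -0.5, -0.8],
    [-1.6, -0.5, -0.4],
    [-1.4, -0.4, 0],
    [-1.2, -0.4, 0.3]
  ],
  "grip": [0, 0, 0, 0, 0, 0, 0, 0, 0, 0, 0, 0]
}}

```text
time: 15.83
position: [0.5258, 0.0786, 0.0646]
tool_rot: [0.988, 0.152, 0.0, -0.0]
ft_force: [-2.8, 0.6, -2.1]
grip_width: 0.0009
```

```bash
python3 - <<'E'
from th import *
o=robot.get_obs(); print(o['time'],o['position'],o['ft_force'])
s=snap('scene','s7'); theta('s7')
cv2.imwrite('pics/s7c.png',cv2.resize(s['color'][110:230,255:375],None,fx=4,fy=4,interpolation=2))
E
```

```text
15.8333 [0.5258188  0.07857374 0.06455142] [-2.76222451  0.63041377 -2.07652818]
lcd area 41.5 ((325.8000183105469, 181.89999389648438), (20.55480194091797, 3.4785053730010986), 71.56504821777344)
```

View pics/s7c.png

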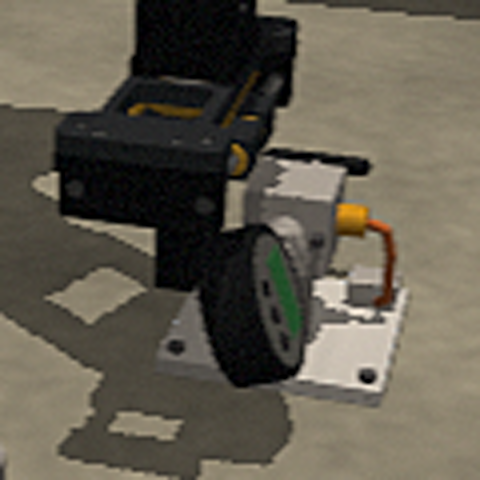

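It's at about 75–80° now with low force. Continuing the arc over the top.

>>> {"method": "carry_out", "body": {
  "dr": [
    [0, 0, 0],
    [0, 0, 0],
    [0, 0, 0],
    [0, 0, 0],
    [0, 0, 0],
    [0, 0, 0],
    [0, 0, 0],
    [0, 0, 0],
    [0, 0, 0],
    [0, 0, 0],
    [0, 0, 0],
    [0, 0, 0],
    [0, 0, 0],
    [0, 0, 0],
    [0, 0, 0],
    [0, 0, 0]
  ],
  "translation": [
    [0.4, 0.1, 0.5],
    [0.7, 0.2, 1.0],
    [1.0, 0.3, 1.7],
    [1.2, 0.4, 2.3],
    [1.4, 0.4, 2.6],
    [1.6, 0.5, 2.8],
    [1.8, 0.6, 2.9],
    [2.0, 0.6, 3.0],
    [2.2, 0.7, 3.0],
    [2.4, 0.7, 3.1],
    [2.6, 0.8, 3.1],
    [2.8, 0.9, 3.1],
    [3.0, 0.9, 3.1],
    [3.1, 1.0, 3.1],
    [3.3, 1.0, 3.0],
    [3.5, 1.1, 3.0]
  ],
  "grip": [0, 0, 0, 0, 0, 0, 0, 0, 0, 0, 0, 0, 0, 0, 0, 0]
}}

```text
time: 17.22
position: [0.561, 0.0892, 0.094]
tool_rot: [0.988, 0.152, 0.001, 0.0]
ft_force: [-2.9, -1.9, -0.0]
grip_width: 0.0008
```

>>> {"method": "carry_out", "body": {
  "dr": [
    [0, 0, 0],
    [0, 0, 0],
    [0, 0, 0],
    [0, 0, 0],
    [0, 0, 0],
    [0, 0, 0],
    [0, 0, 0],
    [0, 0, 0],
    [0, 0, 0],
    [0, 0, 0],
    [0, 0, 0],
    [0, 0, 0],
    [0, 0, 0],
    [0, 0, 0],
    [0, 0, 0],
    [0, 0, 0]
  ],
  "translation": [
    [0.2, 0.1, -0.1],
    [0.4, 0.1, -0.1],
    [0.6, 0.2, -0.2],
    [0.8, 0.2, -0.3],
    [1.0, 0.3, -0.4],
    [1.1, 0.3, -0.5],
    [1.2, 0.4, -0.6],
    [1.4, 0.4, -0.8],
    [1.5, 0.5, -0.9],
    [1.7, 0.5, -1.1],
    [1.8, 0.6, -1.2],
    [1.9, 0.6, -1.4],
    [2.0, 0.6, -1.5],
    [2.1, 0.7, -1.6],
    [2.2, 0.7, -1.8],
    [2.2, 0.7, -1.9]
  ],
  "grip": [0, 0, 0, 0, 0, 0, 0, 0, 0, 0, 0, 0, 0, 0, 0, 0]
}}

```text
time: 18.55
position: [0.5851, 0.0966, 0.0755]
tool_rot: [0.988, 0.152, 0.003, -0.0]
ft_force: [1.9, 1.4, 7.5]
grip_width: 0.0004
```

```bash
python3 - <<'E'
from h import *
o=robot.get_obs(); print(o['time'],o['position'],o['ft_force'])
E
```

```text
18.55 [0.58507726 0.09657098 0.07550948] [1.90376019 1.39349172 7.53754569]
```

>>> {"method": "carry_out", "body": {
  "dr": [
    [0, 0, 0],
    [0, 0, 0],
    [0, 0, 0],
    [0, 0, 0]
  ],
  "translation": [
    [0, 0, -0.1],
    [0, 0, -0.2],
    [0, 0, -0.3],
    [0, 0, -0.3]
  ],
  "grip": [0, 0, 0, 0]
}}

```text
time: 18.88
position: [0.5855, 0.0967, 0.075]
tool_rot: [0.988, 0.152, 0.004, 0.0]
ft_force: [-1.1, 0.9, 18.3]
grip_width: 0.0001
```

The gauge is on its stop: 18 N did not move it further. Lifting off and looking at the port from above.

>>> {"method": "carry_out", "body": {
  "dr": [
    [0, 0, 0],
    [0, 0, 0],
    [0, 0, 0],
    [0, 0, 0],
    [0, 0, 0],
    [0, 0, 0],
    [0, 0, 0],
    [0, 0, 0]
  ],
  "translation": [
    [0, 0, 4],
    [0, 0, 8],
    [-3, -1, 12],
    [-7, -2.3, 13],
    [-9.6, -4, 13],
    [-9.6, -4, 13],
    [-9.6, -4, 13],
    [-9.6, -4, 13]
  ],
  "grip": [0, 0, 0, 0, 0, 0, 0, 0]
}}

```text
time: 19.55
position: [0.4874, 0.0561, 0.2017]
tool_rot: [0.988, 0.151, 0.001, -0.0]
ft_force: [0.4, 0.1, -0.5]
grip_width: 0.0003
```

```bash
python3 - <<'E'
from h import *
o=robot.get_obs(); print(o['time'],o['position'],o['ft_force'])
c=snap('wrist','w7'); t=snap('top','t7')
G=np.array([.562,.0875]);X=np.array([np.cos(.303),np.sin(.303)]);Y=np.array([-X[1],X[0]])
P=np.r_[G-.010*Y,.1015]; print('port pred',P,proj(c,P,True)); 
print('wT',c['T'][:3,3], 'top pred',proj(t,P),'stylus in wrist',proj(c,[.5647,-.2485,.15],True))
u,v=proj(c,P,True).astype(int); 
cv2.imwrite('pics/w7c.png',cv2.resize(c['color'][max(0,v-70):v+70,u-90:u+90],None,fx=4,fy=4,interpolation=2)); print(u-90,max(0,v-70))
E
```

```text
19.55 [0.48735004 0.05611858 0.20169756] [ 0.41141808  0.06469331 -0.45661406]
port pred [0.56498385 0.07795554 0.1015    ] [280.65815929 116.38620528]
wT [0.561296   0.0788644  0.39037515] top pred [219.95914288 211.11798752] stylus in wrist [565.32953013 233.80451607]
190 46
```

View pics/w7c.png

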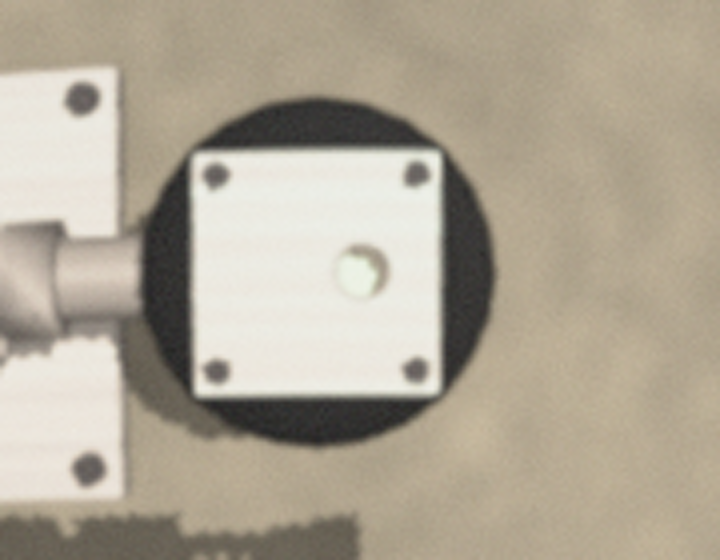

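The port is at crop (361,272), which is full-image pixel (280.2,114), with the white button visible behind it. The cover corners are at crop (191,150), (443,150), (443,396) and (191,396). I'll check the camera height from the 54 mm cover and look at the stylus position.

```bash
python3 - <<'E'
from h import *
c=np.load('pics/w7.npz')
uv=np.array([[191,150],[443,150],[443,396],[191,396],[361,272]])/4+[190,46]
def n(u,v):
    K=c['K']; x=(u-K[0,2])/K[0,0];y=(v-K[1,2])/K[1,1];r=np.hypot(x,y); return np.array([x,y])/r*np.tan(r)
N=np.array([n(*p) for p in uv])
# object in cover frame: image right = -Y(stand), image up = +X
obj=np.array([[27,-27,0],[27,27,0],[-27,27,0],[-27,-27,0],[0,10,0]])/1000. # (X, -Y, 0)
ok,rv,tv=cv2.solvePnP(obj,N,np.eye(3),None); Rm=cv2.Rodrigues(rv)[0]
cam=-Rm.T@tv.ravel(); print('camera in cover frame (X,-Y,down?)',cam*1000)
print('reported cam height above cover', (c['T'][2,3]-.1015)*1000)
for p in uv: 
    print(onz(c,*p,.1015,True).round(4))
e=[onz(c,*p,.1015,True) for p in uv[:4]]; print('sides mm',[round(1000*np.linalg.norm(e[i]-e[(i+1)%4]),1) for i in range(4)],'centre',np.mean(e,0))
t=np.load('pics/top0.npz')['color']
b=cv2.resize(t[185:290,360:440],None,fx=5,fy=5,interpolation=2)
s=np.load('pics/scene0.npz')['color'][220:345,115:245]; s=cv2.resize(s,None,fx=3,fy=3,interpolation=2)
h=max(b.shape[0],s.shape[0]); cv=np.zeros((h,b.shape[1]+s.shape[1],3),np.uint8); cv[:b.shape[0],:b.shape[1]]=b; cv[:s.shape[0],b.shape[1]:]=s; print(cv.shape); cv2.imwrite('pics/tools.png',cv)
E
```

```text
camera in cover frame (X,-Y,down?) [ -25.98669485    4.20062919 -280.94470866]
reported cam height above cover 288.87515426462676
[0.5823 0.1228 0.1015]
[0.5984 0.0701 0.1015]
[0.5461 0.0534 0.1015]
[0.5296 0.1068 0.1015]
[0.5669 0.0789 0.1015]
sides mm [np.float64(55.1), np.float64(54.9), np.float64(55.9), np.float64(55.1)] centre [0.56409837 0.08824727 0.1015    ]
(525, 790, 3)
```

>>> {"method": "carry_out", "body": {
  "dr": [
    [0, 0, 0],
    [0, 0, 0],
    [0, 0, 0],
    [0, 0, 0],
    [0, 0, 0],
    [0, 0, 0],
    [0, 0, 0],
    [0, 0, 0],
    [0, 0, 0],
    [0, 0, 0],
    [0, 0, 0],
    [0, 0, 0]
  ],
  "translation": [
    [0, -4, 4.9],
    [0, -8, 4.9],
    [0, -32.7, 4.9],
    [0, -32.7, 4.9],
    [0, -32.7, 4.9],
    [0, -32.7, 4.9],
    [0, -32.7, 4.9],
    [0, -32.7, 4.9],
    [0, -32.7, 4.9],
    [0, -32.7, 4.9],
    [0, -32.7, 4.9],
    [0, -32.7, 4.9]
  ],
  "grip": [0.5, 0.5, 0.5, 0.5, 0.5, 0.5, 0.5, 0.5, 0.5, 0.5, 0.5, 0.5]
}}

```text
time: 20.65
position: [0.4865, -0.269, 0.25]
tool_rot: [0.988, 0.152, -0.0, -0.001]
ft_force: [0.6, 0.1, -0.4]
grip_width: 0.0438
```

```bash
python3 - <<'E'
from h import *
o=robot.get_obs(); print(o['time'],o['position'],o['grip_width'])
c=snap('wrist','w8'); t=np.load('pics/t7.npz')
P=[.5647,-.2485,.15]; u,v=proj(c,P,True); print('styl pred',u,v)
g=cv2.cvtColor(c['color'],6); print(c['T'][:3,3])
u,v=int(u),int(v); w=g[v-45:v+45,u-45:u+45]
m=(w>150).astype(np.uint8); n,l,st,ce=cv2.connectedComponentsWithStats(m)
for i in range(1,n):
    if st[i,4]>15: print(st[i],ce[i]+[u-45,v-45])
# cover in top view
g=cv2.cvtColor(t['color'],6)[195:230,200:240]; m=(g>190).astype(np.uint8); n,l,st,ce=cv2.connectedComponentsWithStats(m); i=1+st[1:,4].argmax(); print(st[i],ce[i]+[200,195],onz(t,*(ce[i]+[200,195]),.1015))
cv2.imwrite('pics/w8c.png',cv2.resize(c['color'][max(0,v-75):v+75,u-130:u+70],None,fx=4,fy=4,interpolation=2)); print(u-130,max(0,v-75))
E
```

```text
20.65 [ 0.48647756 -0.26898833  0.25003262] 0.04379870739733155
styl pred 282.8366494598513 115.9342902351881
[ 0.56091251 -0.24643296  0.43851116]
[   0    0   90   90 6765] [285.68322247 111.74826312]Traceback (most recent call last):
  File "<stdin>", line 11, in <module>
ValueError: attempt to get argmax of an empty sequence
```

```bash
python3 - <<'E'
from h import *
c=np.load('pics/w8.npz'); print(c['color'].shape)
cv2.imwrite('pics/w8c.png',cv2.resize(c['color'][40:190,180:380],None,fx=4,fy=4,interpolation=2))
E
```

```text
(420, 560, 3)
```

View pics/w8c.png

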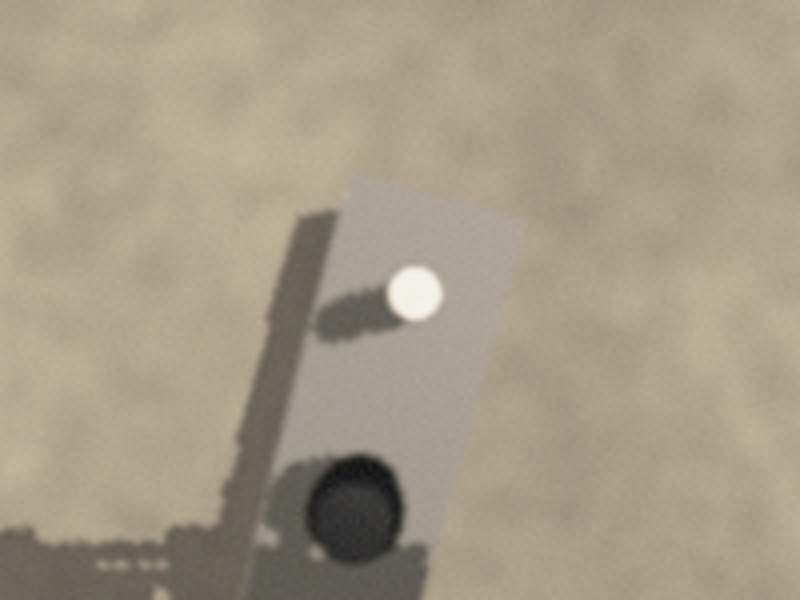

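The stylus top is the white disc at crop (415,293), full-image pixel (283.8,113.2). It stands free, with the screwdriver at crop (355,510).

```bash
python3 - <<'E'
from h import *
c=np.load('pics/w8.npz'); w7=np.load('pics/w7.npz')
g=cv2.cvtColor(c['color'],6); m=(g>215).astype(np.uint8); m[:100]=0;m[130:]=0;m[:,:265]=0;m[:,305:]=0
M=cv2.moments(m,True); u,v=M['m10']/M['m00'],M['m01']/M['m00']; print(u,v,M['m00'])
S=onz(c,u,v,.15,True); P=onz(w7,280.25,114,.1015,True); print('S',S,'P',P,'P-S',(P-S)[:2]*100)
o=robot.get_obs(); print('cm to go to S', (S-o['position'])[:2]*100)
t=np.load('pics/top0.npz'); print('top view S', onz(t,404,207,.15))
# row direction from driver
D=onz(c,355/4+180,510/4+40,.14,True); print('driver',D,np.linalg.norm((S-D)[:2]))
E
```

```text
283.38524590163934 112.76229508196721 122.0
S [ 0.56752891 -0.24810556  0.15      ] P [0.5668992  0.07893201 0.1015    ] P-S [-0.06297123 32.70375751]
cm to go to S [8.10371585 2.05863705]
top view S [ 0.56468164 -0.24849539  0.15      ]
driver [ 0.51548716 -0.2505829   0.14      ] 0.052100683010808536
```

>>> {"method": "carry_out", "body": {
  "dr": [
    [0, 0, 0],
    [0, 0, 0],
    [0, 0, 0],
    [0, 0, 0],
    [0, 0, 0],
    [0, 0, 0]
  ],
  "translation": [
    [4, 1.2, 0],
    [8.1, 2.3, 0],
    [8.1, 2.3, -4],
    [8.1, 2.3, -6],
    [8.1, 2.3, -6],
    [8.1, 2.3, -6]
  ],
  "grip": [0.5, 0.5, 0.5, 0.5, 0.5, 0.5]
}}

```text
time: 21.2
position: [0.5669, -0.2454, 0.1899]
tool_rot: [0.988, 0.153, -0.001, -0.001]
ft_force: [-0.1, -0.4, 1.2]
grip_width: 0.0433
```

>>> {"method": "carry_out", "body": {
  "dr": [
    [0, 0, 0],
    [0, 0, 0],
    [0, 0, 0],
    [0, 0, 0],
    [0, 0, 0],
    [0, 0, 0],
    [0, 0, 0],
    [0, 0, 0]
  ],
  "translation": [
    [0, 0, -2],
    [0, 0, -4.5],
    [0, 0, -7],
    [0, 0, -9],
    [0, 0, -10],
    [0, 0, -10.4],
    [0, 0, -10.4],
    [0, 0, -10.4]
  ],
  "grip": [0.5, 0.5, 0.5, 0.5, 0.5, 0.5, 0.5, 0.5]
}}

```text
time: 21.87
position: [0.5686, -0.2485, 0.0885]
tool_rot: [0.988, 0.152, 0.001, 0.001]
ft_force: [0.0, -0.2, 0.3]
grip_width: 0.0435
```

No contact on the way down. Closing the fingers.

>>> {"method": "carry_out", "body": {
  "dr": [
    [0, 0, 0],
    [0, 0, 0],
    [0, 0, 0],
    [0, 0, 0],
    [0, 0, 0],
    [0, 0, 0],
    [0, 0, 0],
    [0, 0, 0],
    [0, 0, 0],
    [0, 0, 0]
  ],
  "translation": [
    [0, 0, 0],
    [0, 0, 0],
    [0, 0, 0],
    [0, 0, 0],
    [0, 0, 0],
    [0, 0, 0],
    [0, 0, 0],
    [0, 0, 0],
    [0, 0, 0],
    [0, 0, 0]
  ],
  "grip": [0, 0, 0, 0, 0, 0, 0, 0, 0, 0],
  "newtons": 25
}}

```text
time: 22.7
position: [0.5675, -0.2479, 0.0869]
tool_rot: [0.988, 0.152, 0.0, 0.0]
ft_force: [-0.2, 0.7, 1.9]
grip_width: 0.0114
```

```bash
python3 - <<'E'
from h import *
o=robot.get_obs(); print(o['time'],o['position'],o['ft_force'],o['grip_width'])
E
```

```text
22.7 [ 0.56745397 -0.24788665  0.08685672] [-0.17815986  0.68288705  1.89229864] 0.011435744584069452
```

>>> {"method": "carry_out", "body": {
  "dr": [
    [0, 0, 0],
    [0, 0, 0],
    [0, 0, 0],
    [0, 0, 0],
    [0, 0, 0],
    [0, 0, 0],
    [0, 0, 0],
    [0, 0, 0],
    [0, 0, 0],
    [0, 0, 0],
    [0, 0, 0],
    [0, 0, 0],
    [0, 0, 0],
    [0, 0, 0],
    [0, 0, 0],
    [0, 0, 0],
    [0, 0, 0],
    [0, 0, 0],
    [0, 0, 0],
    [0, 0, 0]
  ],
  "translation": [
    [0, 0, 1.5],
    [0, 0, 3.5],
    [0, 0, 6],
    [0, 0, 9],
    [0, 0, 12],
    [0, 0, 14],
    [0, 0, 15],
    [0, 3, 15],
    [0, 7, 15],
    [0, 11, 15],
    [0, 15, 15],
    [0, 19, 15],
    [0, 23, 15],
    [0, 27, 15],
    [0, 30, 15],
    [0, 32, 14],
    [0, 32.7, 12],
    [0, 32.7, 11],
    [0, 32.7, 10],
    [0, 32.7, 10]
  ],
  "grip": [0, 0, 0, 0, 0, 0, 0, 0, 0, 0, 0, 0, 0, 0, 0, 0, 0, 0, 0, 0]
}}

```text
time: 24.37
position: [0.5654, 0.0784, 0.1839]
tool_rot: [0.988, 0.152, -0.003, -0.0]
ft_force: [-0.5, 0.2, -0.7]
grip_width: 0.0113
```

>>> {"method": "carry_out", "body": {
  "dr": [
    [0, 0, 0],
    [0, 0, 0],
    [0, 0, 0]
  ],
  "translation": [
    [0, 0, -0.5],
    [0, 0, -1],
    [0, 0, -1]
  ],
  "grip": [0, 0, 0]
}}

```text
time: 24.62
position: [0.5672, 0.0782, 0.1761]
tool_rot: [0.989, 0.151, -0.0, -0.0]
ft_force: [-0.9, 0.8, -1.0]
grip_width: 0.0113
```

```bash
python3 - <<'E'
from h import *
o=robot.get_obs(); print(o['time'],o['position'],o['ft_force'],o['grip_width'])
w=snap('wrist','w9'); s=snap('scene','s9')
tip=o['position']-[0,0,.057]; P=np.array([.5669,.0789,.1015])
pw=proj(w,P,True); ps=proj(s,P); print('wrist port/tip',pw,proj(w,tip,True),'scene port/tip',ps,proj(s,tip))
u,v=pw.astype(int); a,b=ps.astype(int); print(u,v,a,b)
A=cv2.resize(w['color'][v-50:v+50,u-32:u+33],None,fx=6,fy=6,interpolation=2);B=cv2.resize(s['color'][b-50:b+30,a-32:a+33],(390,480),interpolation=2)
B=np.vstack([B,np.zeros((120,390,3),np.uint8)])
cv2.imwrite('pics/port.png',np.hstack([A,B])); print(A.shape,B.shape)
E
```

```text
24.6167 [0.56724364 0.0781953  0.17614651] [-0.87385821  0.79691094 -0.95432772] 0.011306214807777298
wrist port/tip [277.03920306 212.86146028] [277.91825034 219.04950676] scene port/tip [317.47264713 180.64347821] [318.01622106 172.74588084]
277 212 317 180
(600, 390, 3) (600, 390, 3)
```

View pics/port.png

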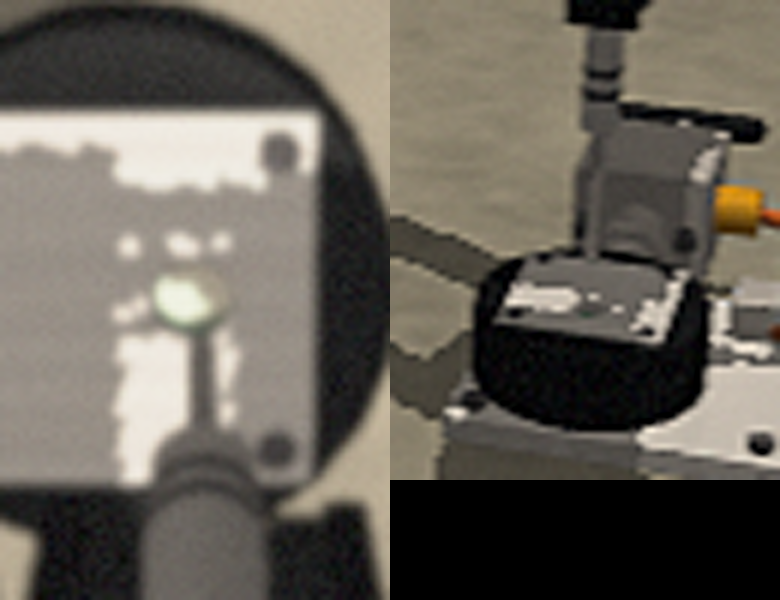

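In the wrist view the port is at crop (190,297) and the pin tip is just below it at about (203,325). The scene view shows the tip within 1 px of its predicted pixel. The tip is aligned with the port to about 1 mm, with 3.5 mm of clearance. I'll trim by 1 mm and go in.

>>> {"method": "carry_out", "body": {
  "dr": [
    [0, 0, 0],
    [0, 0, 0],
    [0, 0, 0],
    [0, 0, 0],
    [0, 0, 0],
    [0, 0, 0],
    [0, 0, 0],
    [0, 0, 0],
    [0, 0, 0],
    [0, 0, 0],
    [0, 0, 0]
  ],
  "translation": [
    [-0.1, 0.1, -0.2],
    [-0.1, 0.1, -0.6],
    [-0.1, 0.1, -1.0],
    [-0.1, 0.1, -1.3],
    [-0.1, 0.1, -1.6],
    [-0.1, 0.1, -1.8],
    [-0.1, 0.1, -2.0],
    [-0.1, 0.1, -2.2],
    [-0.1, 0.1, -2.4],
    [-0.1, 0.1, -2.4],
    [-0.1, 0.1, -2.4]
  ],
  "grip": [0, 0, 0, 0, 0, 0, 0, 0, 0, 0, 0],
  "newtons": 30
}}

```text
time: 25.63
position: [0.5664, 0.0801, 0.1526]
tool_rot: [0.988, 0.152, -0.0, -0.0]
ft_force: [-0.1, 0.6, -0.6]
grip_width: 0.0108
```

The tip is inside the port with no contact force. I'll approach the button in small steps.

>>> {"method": "carry_out", "body": {
  "dr": [
    [0, 0, 0],
    [0, 0, 0],
    [0, 0, 0],
    [0, 0, 0],
    [0, 0, 0]
  ],
  "translation": [
    [0, 0, -0.2],
    [0, 0, -0.4],
    [0, 0, -0.6],
    [0, 0, -0.7],
    [0, 0, -0.7]
  ],
  "grip": [0, 0, 0, 0, 0]
}}

```text
time: 26.05
position: [0.5666, 0.0802, 0.1458]
tool_rot: [0.988, 0.152, 0.0, -0.0]
ft_force: [-0.2, 1.0, 1.0]
grip_width: 0.011
```

>>> {"method": "carry_out", "body": {
  "dr": [
    [0, 0, 0],
    [0, 0, 0],
    [0, 0, 0],
    [0, 0, 0]
  ],
  "translation": [
    [0, 0, -0.1],
    [0, 0, -0.2],
    [0, 0, -0.2],
    [0, 0, -0.2]
  ],
  "grip": [0, 0, 0, 0]
}}

```text
time: 26.38
position: [0.5666, 0.0801, 0.144]
tool_rot: [0.988, 0.152, 0.0, 0.0]
ft_force: [-0.7, 0.2, 2.5]
grip_width: 0.0109
```

>>> {"method": "carry_out", "body": {
  "dr": [
    [0, 0, 0],
    [0, 0, 0],
    [0, 0, 0],
    [0, 0, 0]
  ],
  "translation": [
    [0, 0, -0.1],
    [0, 0, -0.2],
    [0, 0, -0.2],
    [0, 0, -0.2]
  ],
  "grip": [0, 0, 0, 0]
}}

```text
time: 26.72
position: [0.5666, 0.0801, 0.1418]
tool_rot: [0.988, 0.152, 0.0, 0.0]
ft_force: [0.4, 0.7, 4.0]
grip_width: 0.0112
```

>>> {"method": "carry_out", "body": {
  "dr": [
    [0, 0, 0],
    [0, 0, 0],
    [0, 0, 0]
  ],
  "translation": [
    [0, 0, -0.1],
    [0, 0, -0.1],
    [0, 0, -0.1]
  ],
  "grip": [0, 0, 0]
}}

```text
time: 26.97
position: [0.567, 0.0801, 0.1415]
tool_rot: [0.988, 0.152, 0.001, 0.0]
ft_force: [-1.0, 0.4, 6.7]
grip_width: 0.0112
```

>>> {"method": "carry_out", "body": {
  "dr": [
    [0, 0, 0],
    [0, 0, 0],
    [0, 0, 0]
  ],
  "translation": [
    [0, 0, -0.1],
    [0, 0, -0.1],
    [0, 0, -0.1]
  ],
  "grip": [0, 0, 0]
}}

```text
time: 27.22
position: [0.5675, 0.0801, 0.1413]
tool_rot: [0.988, 0.152, 0.001, 0.0]
ft_force: [-1.2, 0.2, 10.5]
grip_width: 0.0109
```

The position stalled at 0.1415 while the force rose past 4.2 N, so the button has bottomed. Backing off 1 mm for a gentler hold of about 7 N.

>>> {"method": "carry_out", "body": {
  "dr": [
    [0, 0, 0],
    [0, 0, 0],
    [0, 0, 0],
    [0, 0, 0],
    [0, 0, 0],
    [0, 0, 0]
  ],
  "translation": [
    [0, 0, 0.1],
    [0, 0, 0.1],
    [0, 0, 0.1],
    [0, 0, 0.1],
    [0, 0, 0.1],
    [0, 0, 0.1]
  ],
  "grip": [0, 0, 0, 0, 0, 0]
}}

```text
time: 27.72
position: [0.567, 0.0801, 0.1414]
tool_rot: [0.988, 0.152, 0.001, 0.0]
ft_force: [-0.8, -0.4, 7.1]
grip_width: 0.0111
```

```bash
python3 - <<'E'
from h import *
for i in range(4):
    s=snap('scene',f'f{i}'); o=robot.get_obs(); print(o['time'],o['position'].round(4),o['ft_force'].round(1),o['grip_width'].round(4))
# compare other objects' regions with the start picture
a=np.load('pics/scene0.npz')['color'].astype(int); b=s['color'].astype(int)
d=np.abs(a-b).max(2)
for n,(x0,y0,x1,y1) in dict(weight=(218,210,262,242),adapter=(328,270,358,305),driver=(158,228,182,278),hexkey=(120,222,158,262)).items(): print(n,(d[y0:y1,x0:x1]>50).mean().round(3))
E
```

```text
Traceback (most recent call last):
AttributeError: 'float' object has no attribute 'round'
```

```bash
python3 - <<'E'
from h import *
for i in range(3):
    s=snap('scene',f'g{i}'); o=robot.get_obs(); print(o['time'],o['position'].round(4),o['ft_force'].round(1),o['grip_width'])
a=np.load('pics/scene0.npz')['color'].astype(int); d=np.abs(a-s['color'].astype(int)).max(2)
for n,(x0,y0,x1,y1) in dict(weight=(218,210,262,242),adapter=(328,270,358,305),driver=(158,228,182,278),hexkey=(120,222,158,262)).items(): print(n,round(float((d[y0:y1,x0:x1]>50).mean()),3))
robot.hand_in()
E
```

```text
27.8167 [0.567  0.0801 0.1414] [-0.3 -0.4  7.6] 0.010819157073056467
27.8667 [0.567  0.0801 0.1415] [-0.9  0.4  5.8] 0.011148975784686073
27.9167 [0.567  0.0801 0.1414] [-0.5  0.8  7. ] 0.011075068044864616
weight 0.0
adapter 0.0
driver 0.0
hexkey 0.0
the job is handed in; nothing more can be done
```

The gauge is back up against its stop, and the stylus is still gripped with its pin through the port and the zero button held down. I handed it in at about 28 s of the 67 s allowed.

**Last checks**
- **Gauge stop:** pressing with 18 N did not move the gauge any further, and the wrist view showed the rear cover level and the port facing up.
- **Button:** resistance began at about 0.146 m reported height. Movement stopped at 0.1415 m, about 4 mm of travel. From there the force rose from 4 N to 10.5 N, so I backed off to about 7 N (readings 5.8–7.6 N).
- **Grip:** the fingers read 11 mm on the 12 mm handle.
- **Other parts:** the screwdriver, hex key, weight disc and adapter show no change from the first scene picture.

**What went wrong or disagreed**
- **Finger length:** the shut finger tips are about 25 mm short of the reported TCP, going by the pictures and a 26 N touch on the bench. The wrist camera's height, about 5 mm off, did not show this.
- **Rolling was not gentle throughout:** two early tries missed or jammed, and the gauge was probably nudged back about 20° once. One sideways push built up to about 44 N total force at the fingers before I backed off. That is under the 120 N wrist limit. I take it as finger contact, which the 40 N limit on the gripper's body should not cover, but I could not confirm that.

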